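Hold the bar handle to the drilled drawer front

ROBOT

A 7-joint arm with a two-finger parallel gripper is mounted at the origin on a cart in front of the work surface, level with it; the furniture and walls round the work are solid. World frame = base frame: x ahead of the robot, y to its left, z up, the work surface at z = 0. Lengths are in m, angles in degrees, forces in N, time in s.
With the tool pointing down it reaches from about 0.425 to 0.875 m from the base axis. Payload 4.7 kg.
Tool frame: the origin (TCP) lies between the finger pads; the fingertips stand 17 mm ahead of it and the grasp point (between the pads) lies 2 mm behind it; z points along the fingers, y is the line along which they close (so a half turn about z gives the same grasp; the last joint's range is limited). The gripper opens to 87 mm and grips with 3 to 60 N. Pads are 19 mm wide; open, the fingers measure 117 mm over their backs; the gripper's body (75 mm by 190 mm) begins 51 mm behind the grasp point.
Start: joints at [71.511, 18.392, -4.016, 83.108, 1.295, 78.541, -3.26], TCP at [0.215, -0.614, 0.24] pointing down, gripper open.
Joint ranges: [-163.93, 163.93], [-17.29, 119.83], [-79.2, 71.16], [3.27, 140.29], [-89.18, 269.18], [5.43, 117.66], [-154.24, 154.24]. Speed limits (degrees/s): [147.25, 147.25, 180, 180, 180, 180, 180].

INTERFACE

Orientations are given as [roll, pitch, yaw] about the fixed x, y, z axes, in that order (R = Rz(yaw) Ry(pitch) Rx(roll)).
In Python, from cell import env, cams gives the robot as it stands.
- The arm moves only by the shell command python3 -m pendant 'ROWS' [FORCE]. ROWS is JSON, a list of rows, each an object of numbers: "tx", "ty", "tz": the shift along the tool's x, y, z each as a share of 0.05 m, from -1 to 1; "spin": the turn about the tool's z as a share of 4 degrees, from -1 to 1; "claw": the closure, from 0 (fully open) to 1 (shut). A call has 1 to 10 rows; each row shifts and turns the commanded pose from where the row before left it, along the tool's axes as they then stand; what a row does not reach is not made up. A row lasts 1/8 s, in which the tool goes at most 62.5 mm and 10.7 degrees, less where a joint would pass 70% of its speed; a pose out of reach is approached as far as the arm can. A call with a number of a shift or a turn outside -1 to 1 is refused whole. A call with a gripper value outside its range is refused whole. The fingers move at their own pace and stop on an object; FORCE is the grip in N (left out, the last holds). Time passes only in rows, so rows that do not move let the fingers close. It gives the time, the measured TCP pose, the force, the opening and the grip force at its end, in the units of the state.
- env.get_obs(): the state, without advancing time (a new reading comes with each control period).
- cams.read_camera(name): name is "side" or "top" or "wrist"; returns the picture (480x640x3 uint8, red, green, blue); there is no depth.
- cams.camera_info(name): a dict with "fx", "fy", "cx", "cy" (pixels), "rvec" (rotation vector, rad) and "tvec" (3), from world to camera coordinates, as OpenCV has them. Camera axes: x right, y down, z forward; pixel columns grow to the right and rows downward; lengths in m; the calibration is good to about 2 mm. A picture is of the moment at which its call begins: read the wrist's pose just before it. camera_info takes no time and is no camera call; for the wrist camera it gives the pose at the moment of the call.
- env.sign_off(): hands the job in; it is judged then, once.
The state is a dict: "time_s": time; "qpos": joint angles; "joint_velocities": joint speeds; "effort": joint torques, N m; "tool_pos": TCP position; "tool_rot": TCP orientation; "force": force on the tool from outside, world axes, zero at the start; "wrist_torque": the same for the moment, N m; "grip_width": finger opening in m; "grasp_force": force on a finger pad.
Only numpy, scipy, OpenCV 4.12 (cv2) and the standard library are available. Lean on these libraries where they do the work, as an engineer would, in place of code of your own. Each camera call takes 0.05 s, during which the arm holds its last target. There are 200 camera calls.

TASK

The white drawer front on the sloping stand is drilled for its handle. Lift the handle whose legs match the two drilled holes (the longer of the two bar handles) up out of the handle rack, turn it and bring it gently to the front, with its legs square to the face and the end of each leg over one of the two holes, touching the face or just short of it. Finish while still holding it up there in the gripper, so that a workmate can drive the screws in from behind; leave the shorter handle in the rack and the other things on the table alone.

Things in the scene. Friction and masses are not known exactly. Their poses are not given: they have to be found in the camera images.
- long_handle: Longer bar handle, brushed metal, 60 g, loose, upright in either row of the rack: bar 160 mm long, 12 mm thick, two round legs 10 mm thick, 116 mm apart, ending 30 mm from the bar's middle line (24 mm clear under the bar). Origin midway along, 18 mm short of the leg ends and 6 mm off the bar to -z; x along the bar, y the way the legs point (down in the rack), z square to both.
- grip (a point): Centre of the long handle's bar, midway between its legs, on its middle line (in the rack 60 mm above the table). x along the bar, y the way the legs point. A good place to pinch it from above, across the bar.
- leg_a (a point): Centre of the flat end of the long handle's leg on its +x side, 58 mm along the bar from its middle.
- leg_b (a point): Centre of the flat end of the other leg, on the -x side. Which leg goes to which hole does not matter.
- short_handle: Metal bar handle of the same kind, but shorter: bar 120 mm long and 12 mm in diameter, legs 96 mm apart; its legs do not match the holes. Loose, stands in the other row of the rack and stays there. Axes as the long handle's.
- rack: Handle rack, fixed: plywood base 150 x 150 x 9 mm with two hardwood rails along y, 36 mm wide, tops 42 mm above the table; the trough between them, 71 mm wide, is open down to the base, so fingers may reach in. Legs stand in slots 12 mm wide, 25 mm long, 12 mm deep, in two rows at y = -36 and +36 mm; the bars lie along x across the trough. Origin: middle of the underside, z up.
- stand: Stand of wooden battens, fixed, carrying the drawer front leaning back at 45 degrees; 250 mm deep, 300 wide, 270 high, open behind. Origin on the table under the middle of the front; x points to the back of the stand, z up. The ledge under the front stands 4 mm proud of the face, two small turn-buttons at its top edge 8 mm, at y = -120 and +120 mm.
- front: White drawer front, 237 x 296 x 18 mm, fixed in the stand, leaning back at 45 degrees, so its face looks up and towards the robot. Origin at the middle of its back; x up the slope, y along its long edge, z out of the face, which is at z = 18 mm. Two dark screw holes 6 mm wide with thin pencil crosses, at x = 30 mm, y = -58 and +58 mm (116 mm apart).
- hole_left (a point): Centre of the screw hole at y = +58 mm, on the front's face. Axes as the front's.
- hole_right (a point): Centre of the screw hole at y = -58 mm, on the front's face. Axes as the front's.
- hinge: Metal cup hinge lying on the table, 59 x 91 x 18 mm, loose; bystander.
- sanding: Brown sanding block, 126 x 97 x 24 mm, loose; bystander.
- tape: Yellow tape measure standing on the table, 60 x 80 x 66 mm, loose; bystander.

How it is judged (in metres and radians):
On the way:
1. the long handle has been lifted clear of the rack in the fingers, both legs 10 mm or more above its rails (z of each of leg_a, leg_b in the frame of rack above 0.052 m and contact force between long_handle and the fingers above 1 N and contact force between long_handle and rack below 0.05 N), for 0.1 s.
At the end, for the whole second after the job is handed in: The long handle is held still in the fingers, over 160 mm above the table, legs within 0.2 rad of square to the face, each leg end within 7 mm of its own hole, pressing on front and stand with under 25 N; the short handle is within 20 mm of where it stood in the rack (((distance between leg_a and hole_left below 0.007 m and distance between leg_b and hole_right below 0.007 m) or (distance between leg_b and hole_left below 0.007 m and distance between leg_a and hole_right below 0.007 m)) and angle between the y axis of long_handle and the z axis of front, either way round below 0.2 rad and contact force between long_handle and the fingers above 2 N and contact force between long_handle and front below 25 N and contact force between long_handle and stand below 25 N and height (world z) of long_handle above 0.16 m and linear speed of long_handle below 0.02 m/s and distance of short_handle from where it was at the start of the episode below 0.02 m); the arm keeps its last pose, push and grip.
It fails at once if the long handle is pushed on the front or its stand with more than 40 N (contact force between long_handle and front above 40 N or contact force between long_handle and stand above 40 N).
It fails at once if the short handle is taken out of its place in the rack (moved more than 20 mm) (distance of short_handle from where it was at the start of the episode above 0.02 m).
It fails at once if another thing on the table is moved more than 20 mm (distance of any of hinge, sanding, tape from where it was at the start of the episode above 0.02 m).
It also fails if it takes over 42 s, if anything falls off the work surface, if the arm or the gripper's body presses on something with over 40 N, if the wrist force passes 120 N, or if a joint passes its speed limit or range.

## Working session

There is one attempt and no reset: what is moved stays moved. The work goes in short steps, Python scripts to look and compute and a shell command to move; the robot and the scene stay as the last step left them, time stands still between calls to the robot, and variables do not carry over. Pictures are saved under pics/ and viewed, at most 13 in all, crops included, and the job is handed in when it is done.

```bash
mkdir -p pics; ls; python3 - <<'E'
from cell import env,cams
import cv2
o=env.get_obs();print(o)
for n in("side","top"):
    cv2.imwrite(f"pics/{n}0.png",cams.read_camera(n)[:,:,::-1]);print(n,cams.camera_info(n))
E
```

```text
pics
{'time_s': 0.0, 'qpos': array([71.51110876, 18.43855909, -4.01425794, 83.17519182,  1.29409606,
       78.54026106, -3.25980922]), 'joint_velocities': array([-0.00613942, -0.06064389, -0.05047094,  0.03890637, -0.00528284,
       -0.07785271, -0.0334142 ]), 'effort': array([ 2.36743608e-04, -4.91293859e+01, -4.04054197e-01, -3.12526238e+01,
       -6.40494190e-02,  4.36104834e-02,  1.77113243e-04]), 'tool_pos': array([ 0.21457305, -0.61301002,  0.23846443]), 'tool_rot': array([-1.79891175e+02,  5.27387693e-03,  1.92974541e+01]), 'force': array([ 0.18994923,  0.99563212, -0.43732475]), 'wrist_torque': array([0.02554255, 0.04386833, 0.02322694]), 'grasp_force': 0.0, 'grip_width': 0.08668564552253058}
side {'fx': 475.39252854756865, 'fy': 475.39252854756865, 'cx': 323.2564902800994, 'cy': 242.9347164506633, 'rvec': array([ 2.31313213, -0.02603277, -0.01417924]), 'tvec': array([-0.60308717,  0.0910476 ,  1.41775931])}
top {'fx': 604.5530772965744, 'fy': 604.5530772965744, 'cx': 327.58427452557595, 'cy': 243.49430515593056, 'rvec': array([ 2.18412874, -2.19220091,  0.06969915]), 'tvec': array([-0.01564238,  0.61954199,  1.66623158])}
```

View pics/side0.png

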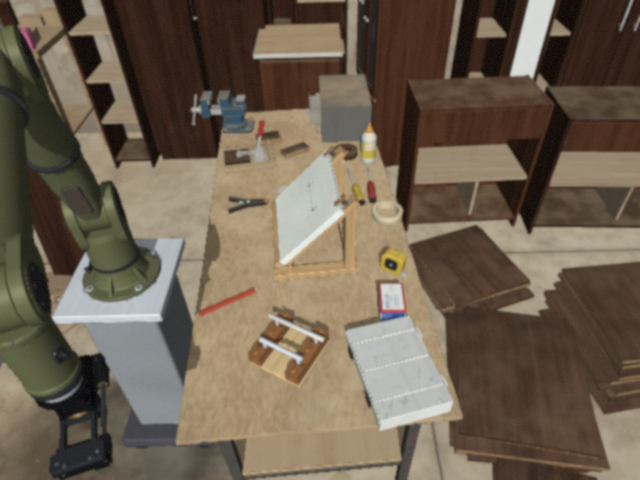

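View pics/top0.png

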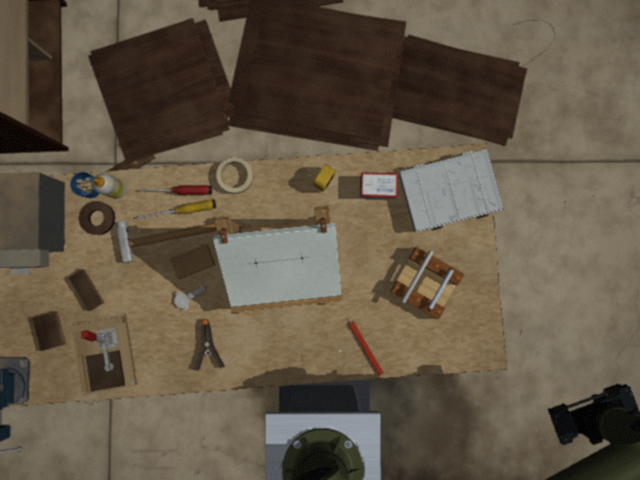

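The top view shows the rack at about (427,283), with one bar from (430,253) to (404,303) and another from (460,268) to (432,308). The crosses on the front are at about (257,262) and (304,258). The moves can't tilt the tool, so I'll swivel the round bar in the pads by pushing its legs against a slot edge.

```bash
cat > h.py <<'E'
import numpy as np,cv2
from cell import env,cams
def cam(n):
    i=cams.camera_info(n);R=cv2.Rodrigues(np.array(i["rvec"],float))[0];K=np.array([[i["fx"],0,i["cx"]],[0,i["fy"],i["cy"]],[0,0,1]])
    return K,R,np.array(i["tvec"],float)
def ray(c,uv):
    K,R,t=c;d=R.T@np.linalg.solve(K,[uv[0],uv[1],1]);return -R.T@t,d/np.linalg.norm(d)
def onz(c,uv,z):
    o,d=ray(c,uv);return o+d*(z-o[2])/d[2]
def proj(c,X): K,R,t=c;p=K@(R@np.asarray(X)+t);return p[:2]/p[2]
def tri(rs):
    A=sum(np.eye(3)-np.outer(d,d) for o,d in rs);b=sum((np.eye(3)-np.outer(d,d))@o for o,d in rs);return np.linalg.solve(A,b)
E
python3 - <<'E'
from h import *
im=cv2.imread("pics/top0.png");c=cam("top")
hsv=cv2.cvtColor(im,cv2.COLOR_BGR2HSV)
m=((hsv[...,1]<70)&(hsv[...,2]>130)).astype(np.uint8);r=np.zeros_like(m);r[240:325,385:470]=m[240:325,385:470]
for k in cv2.findContours(r,0,2)[0]:
    if cv2.contourArea(k)<30: continue
    (cx,cy),(w,h),a=cv2.minAreaRect(k);bx=cv2.boxPoints(((cx,cy),(w,h),a))
    P=np.array([onz(c,p,.062) for p in bx]);e=[P[1]-P[0],P[2]-P[1]];l=max(e,key=np.linalg.norm)
    print("bar",(cx,cy),onz(c,(cx,cy),.062),np.linalg.norm(e,axis=1),np.degrees(np.arctan2(l[1],l[0])))
# front holes, two views
g=cv2.cvtColor(im,cv2.COLOR_BGR2GRAY)
a=cv2.resize(im[210:315,195:355],None,fx=4.5,fy=4.5,interpolation=2)
s=cv2.imread("pics/side0.png");b=cv2.resize(s[145:275,265:365],None,fx=3.6,fy=3.6,interpolation=2)
cv2.imwrite("pics/fa.png",np.hstack([cv2.resize(a,None,fx=.6,fy=.6),cv2.copyMakeBorder(b,0,0,0,0,0)[:283*1] if 0 else cv2.resize(b,(218,283))]) if a.shape[0]*.6//1==283 else a)
for n,I,bx in(("top",g,(240,275,235,330)),("side",cv2.cvtColor(s,cv2.COLOR_BGR2GRAY),(165,245,285,340))):
    y0,y1,x0,x1=bx;w=I[y0:y1,x0:x1].astype(float);d=cv2.medianBlur(I,9)[y0:y1,x0:x1]-w
    mm=(d>25).astype(np.uint8);N,L,S,C=cv2.connectedComponentsWithStats(mm)
    for i in range(1,N):
        ww=d*(L==i);print(n,S[i,4],(ww*(np.arange(x1-x0))).sum()/ww.sum()+x0,(ww*np.arange(y1-y0)[:,None]).sum()/ww.sum()+y0,ww.max())
E
```

```text
bar (441.4617004394531, 289.266357421875) [ 0.49150817 -0.32563822  0.062     ] [0.1164844  0.00933615] -30.765642327589035
bar (418.0190124511719, 275.51123046875) [ 0.5289089  -0.26271045  0.062     ] [0.15811065 0.00794417] -31.169698303576162
top 7 301.6666666666667 257.8836477987421 63.0
top 9 255.52173913043478 262.63427109974424 63.0
side 2 308.50943396226415 185.0 27.0
side 18 335.4475065616798 202.96194225721786 57.0
side 5 312.3831168831169 209.22727272727272 36.0
side 3 338.0 224.96341463414635 29.0
```

View pics/fa.png

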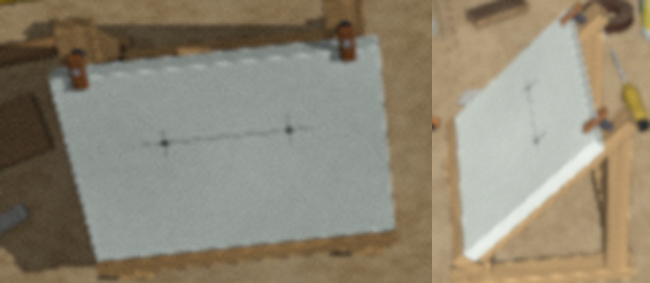

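The crop shows two crosses joined by a pencil line, both found in the top and side views. The bar farther from the robot measures 158 mm, so it's the long one, at (0.529, -0.263). The other is 116 mm. Next I'll triangulate the holes and plan the tool pose.

```bash
python3 - <<'E'
from h import *
T,S=cam("top"),cam("side")
P=[]
for a,b in(((301.67,257.88),(312.4,209.2)),((255.5,262.6),(308.5,185.))):
    rs=[ray(T,a),ray(S,b)];X=tri(rs);P.append(X);print(X,proj(T,X)-a,proj(S,X)-b)
d=P[1]-P[0];print(np.linalg.norm(d),np.degrees(np.arctan2(d[1],d[0])))
im=cv2.imread("pics/top0.png")
# tool now
o=env.get_obs();from scipy.spatial.transform import Rotation as Ro
R=Ro.from_euler("xyz",o["tool_rot"],degrees=True).as_matrix();print(R)
print("bar mid in tool",R.T@(np.array([.529,-.263,.06])-o["tool_pos"]))
c=cam("wrist");print("cam in tool",R.T@(-c[1].T@c[2]-o["tool_pos"]),R.T@c[1].T)
E
```

```text
[0.57494438 0.0471368  0.18929454] [-0.06084203 -0.90838616] [-0.81530053  0.07996336]
[0.56332128 0.16276216 0.1891644 ] [-0.05494354 -0.81711504] [-0.68884165  0.06652299]
0.11620816328113195 95.74030866837025
[[ 9.43821018e-01  3.30456430e-01 -6.58671210e-04]
 [ 3.30457079e-01 -9.43819555e-01  1.66316716e-03]
 [-7.20624861e-05 -1.78739469e-03 -9.99998400e-01]]
bar mid in tool [ 0.41242171 -0.22615292  0.17892237]
cam in tool [ 0.06780924  0.00032723 -0.14588166] [[ 2.04848327e-04 -9.68344790e-01 -2.49616356e-01]
 [ 9.99999151e-01  5.19494009e-04 -1.19463792e-03]
 [ 1.28649561e-03 -2.49615900e-01  9.68344075e-01]]
```

Holes are at (0.575, 0.047, 0.189) and (0.563, 0.163, 0.189). They're 116.2 mm apart, which matches, and the line's yaw is 95.7°. Now I'll move over the long handle and turn to yaw -31°.

```bash
python3 -m pendant '[{"tx":0.9,"ty":-0.5},{"tx":0.9,"ty":-0.5},{"tx":0.9,"ty":-0.5},{"tx":0.9,"ty":-0.5},{"tx":0.9,"ty":-0.5},{"tx":0.9,"ty":-0.5},{"tx":0.9,"ty":-0.5},{"tx":0.9,"ty":-0.5},{"tx":0.9,"ty":-0.5},{"spin":1}]'; python3 -m pendant '[{"spin":1},{"spin":1},{"spin":1},{"spin":1},{"spin":1},{"spin":1},{"spin":1},{"spin":1},{"spin":1},{"spin":1}]'; python3 -m pendant '[{"spin":1},{"spin":0.6},{"claw":0.4},{"tx":0}]'
python3 - <<'E'
from h import *
c=cam("wrist");print(env.get_obs()["qpos"].round(1))
cv2.imwrite("pics/w1.png",cams.read_camera("wrist")[:,:,::-1])
E
```

```text
[71.5 18.4 -4.  83.2  1.3 78.5 -3.3]invalid input at $[0]: expected keys tx, ty, tz, spin, claw
invalid input at $[0]: expected keys tx, ty, tz, spin, claw
invalid input at $[0]: expected keys tx, ty, tz, spin, claw
```

View pics/w1.png

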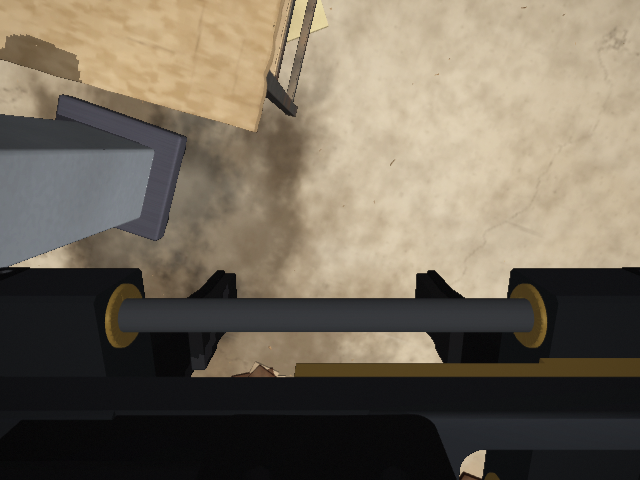

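The picture only shows the start pose: fingers at columns 210 and 440, with the floor beneath. The moves were refused because every row needs all five keys.

```bash
python3 -m pendant '[{"tx":0.9,"ty":-0.5,"tz":0,"spin":0,"claw":0},{"tx":0.9,"ty":-0.5,"tz":0,"spin":0,"claw":0},{"tx":0.9,"ty":-0.5,"tz":0,"spin":0,"claw":0},{"tx":0.9,"ty":-0.5,"tz":0,"spin":0,"claw":0},{"tx":0.9,"ty":-0.5,"tz":0,"spin":0,"claw":0},{"tx":0.9,"ty":-0.5,"tz":0,"spin":0,"claw":0},{"tx":0.9,"ty":-0.5,"tz":0,"spin":0,"claw":0},{"tx":0.9,"ty":-0.5,"tz":0,"spin":0,"claw":0},{"tx":0.9,"ty":-0.5,"tz":0,"spin":0,"claw":0},{"tx":0,"ty":0,"tz":0,"spin":1,"claw":0}]'; python3 -m pendant '[{"tx":0,"ty":0,"tz":0,"spin":1,"claw":0},{"tx":0,"ty":0,"tz":0,"spin":1,"claw":0},{"tx":0,"ty":0,"tz":0,"spin":1,"claw":0},{"tx":0,"ty":0,"tz":0,"spin":1,"claw":0},{"tx":0,"ty":0,"tz":0,"spin":1,"claw":0},{"tx":0,"ty":0,"tz":0,"spin":1,"claw":0},{"tx":0,"ty":0,"tz":0,"spin":1,"claw":0},{"tx":0,"ty":0,"tz":0,"spin":1,"claw":0},{"tx":0,"ty":0,"tz":0,"spin":1,"claw":0},{"tx":0,"ty":0,"tz":0,"spin":1,"claw":0}]'; python3 -m pendant '[{"tx":0,"ty":0,"tz":0,"spin":1,"claw":0},{"tx":0,"ty":0,"tz":0,"spin":0.6,"claw":0.4},{"tx":0,"ty":0,"tz":0,"spin":0,"claw":0.4},{"tx":0,"ty":0,"tz":0,"spin":0,"claw":0.4}]'
python3 - <<'E'
from h import *
c=cam("wrist");print(env.get_obs()["qpos"].round(1))
cv2.imwrite("pics/w2.png",cams.read_camera("wrist")[:,:,::-1])
E
```

```text
time_s: 1.4
tool_pos: [0.5258, -0.2614, 0.2393]
tool_rot: [-179.9, -0.1, 15.7]
force: [-0.2, -1.3, 0.2]
grip_width: 0.0867
grasp_force: 0.0
time_s: 2.65
tool_pos: [0.5224, -0.2673, 0.2392]
tool_rot: [180.0, 0.0, -24.8]
force: [-0.5, -0.6, 0.4]
grip_width: 0.0872
grasp_force: 0.0
time_s: 3.15
tool_pos: [0.5226, -0.2673, 0.2394]
tool_rot: [180.0, 0.0, -31.1]
force: [-0.1, 0.9, -0.3]
grip_width: 0.0647
grasp_force: 0.0
[ 38.7  11.5 -16.4  92.    3.3  76.9 -99.1]
```

View pics/w2.png

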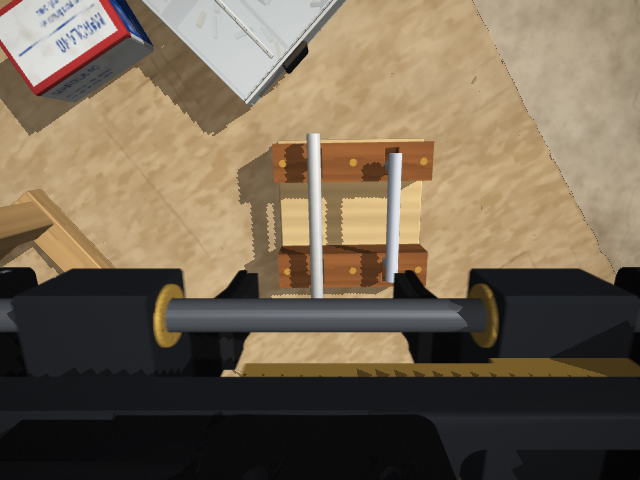

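The wrist view shows the long bar running from (314,134) down to (317,298), partly hidden, with the short one at column 395. The rail band is visible too.

```bash
python3 - <<'E'
from h import *
from scipy.spatial.transform import Rotation as Ro
o=env.get_obs();R=Ro.from_euler("xyz",o["tool_rot"],degrees=True).as_matrix()
im=cv2.imread("pics/w2.png");c=cam("wrist");g=cv2.cvtColor(im,cv2.COLOR_BGR2HSV)
m=(g[...,1]<40)&(g[...,2]>120)
def tl(uv): return R.T@(onz(c,uv,.060)-o["tool_pos"])
pts=[]
for v in range(136,285,6):
    u=np.flatnonzero(m[v,300:335])+300
    if len(u)>6: pts.append(tl((u.mean(),v)))
pts=np.array(pts);k=np.polyfit(pts[:,0],pts[:,1],1);print(k,"yaw err deg",np.degrees(np.arctan(k[0])))
e=tl((314,133.5));print("end",e,"mid",e[0]-.08,np.polyval(k,e[0]-.08))
for uv in((351,141),(351,182),(351,246)):print(R.T@(onz(c,uv,.042)-o["tool_pos"]))
E
```

```text
[-0.01911487 -0.00881832] yaw err deg -1.0950678380825059
end [ 0.07962338 -0.01004998  0.17943292] mid -0.00037662331541170324 -0.008811118494285048
[0.07360162 0.02361499 0.1974359 ]
[0.03592868 0.02429309 0.19744348]
[-0.02737599  0.02543256  0.19745622]
```

```bash
python3 -m pendant '[{"tx":0.02,"ty":-0.17,"tz":0.5,"spin":-0.27,"claw":0.4},{"tx":0,"ty":0,"tz":0.8,"spin":0,"claw":0.4},{"tx":0,"ty":0,"tz":0.8,"spin":0,"claw":0.5},{"tx":0,"ty":0,"tz":0.7,"spin":0,"claw":0.5},{"tx":0,"ty":0,"tz":0.4,"spin":0,"claw":0.5},{"tx":0,"ty":0,"tz":0.2,"spin":0,"claw":0.5},{"tx":0,"ty":0,"tz":0,"spin":0,"claw":0.5},{"tx":0,"ty":0,"tz":0,"spin":0,"claw":0.5}]' 8
python3 - <<'E'
from h import *
c=cam("wrist")
im=cams.read_camera("wrist")[:,:,::-1];cv2.imwrite("pics/w3.png",im)
E
```

```text
time_s: 4.2
tool_pos: [0.5289, -0.261, 0.0709]
tool_rot: [-180.0, -0.1, -30.0]
force: [0.2, -0.6, 0.2]
grip_width: 0.0437
grasp_force: 0.0
```

View pics/w3.png

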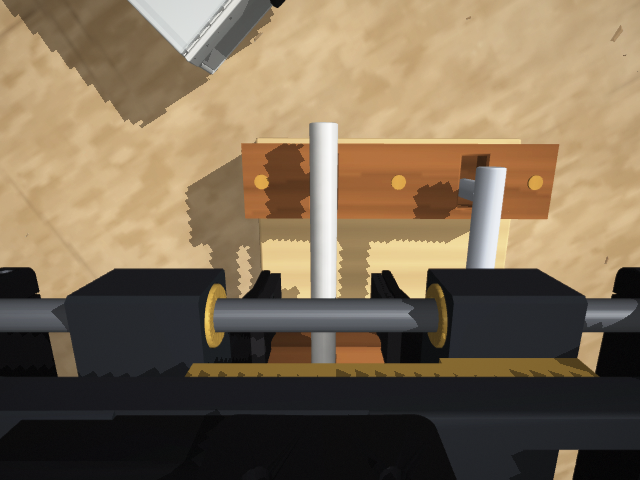

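The bar, at column 323, sits between the fingers (inner edges 272 and 380) and lies straight. Drop 3 mm and close.

```bash
python3 -m pendant '[{"tx":0,"ty":0,"tz":0.06,"spin":0,"claw":0.6},{"tx":0,"ty":0,"tz":0,"spin":0,"claw":1},{"tx":0,"ty":0,"tz":0,"spin":0,"claw":1},{"tx":0,"ty":0,"tz":0,"spin":0,"claw":1},{"tx":0,"ty":0,"tz":0,"spin":0,"claw":1},{"tx":0,"ty":0,"tz":0,"spin":0,"claw":1}]' 8
```

```text
time_s: 5.0
tool_pos: [0.528, -0.2605, 0.0666]
tool_rot: [-180.0, -0.0, -30.0]
force: [0.2, -0.3, 0.0]
grip_width: 0.0116
grasp_force: 8.0
```

Gripped, at 11.6 mm opening. Lift 8 mm so 4 mm of each leg stays in the slot, then pull the bar away from the short handle so the slot edge swivels the legs.

```bash
python3 -m pendant '[{"tx":0,"ty":0,"tz":-0.16,"spin":0,"claw":1},{"tx":0,"ty":0,"tz":0,"spin":0,"claw":1},{"tx":0,"ty":-0.08,"tz":0,"spin":0,"claw":1},{"tx":0,"ty":-0.08,"tz":0,"spin":0,"claw":1},{"tx":0,"ty":-0.08,"tz":0.02,"spin":0,"claw":1},{"tx":0,"ty":-0.08,"tz":0.03,"spin":0,"claw":1},{"tx":0,"ty":-0.08,"tz":0.03,"spin":0,"claw":1},{"tx":0,"ty":-0.04,"tz":0,"spin":0,"claw":1},{"tx":0,"ty":0,"tz":0,"spin":0,"claw":1}]'
python3 - <<'E'
from h import *
im=cams.read_camera("wrist")[:,:,::-1];cv2.imwrite("pics/w4.png",im[0:380,180:500])
E
```

```text
time_s: 6.12
tool_pos: [0.5391, -0.241, 0.0703]
tool_rot: [-180.0, 0.0, -30.0]
force: [0.2, -2.0, 1.0]
grip_width: 0.0115
grasp_force: 8.0
```

View pics/w4.png

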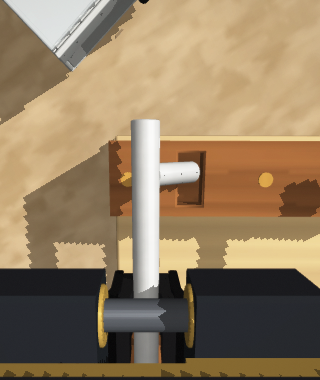

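The leg now points right of the bar, from (340,174) to (380,173) in full-image pixels, so the swivel worked. Firm up the grip, back out along the leg, lift, and measure the tilt.

```bash
python3 -m pendant '[{"tx":0,"ty":0,"tz":0,"spin":0,"claw":1},{"tx":0,"ty":-0.08,"tz":-0.1,"spin":0,"claw":1},{"tx":0,"ty":-0.08,"tz":-0.1,"spin":0,"claw":1},{"tx":0,"ty":0,"tz":-0.4,"spin":0,"claw":1},{"tx":0,"ty":0,"tz":-0.8,"spin":0,"claw":1},{"tx":0,"ty":0,"tz":-0.8,"spin":0,"claw":1},{"tx":0,"ty":0,"tz":-0.8,"spin":0,"claw":1},{"tx":0,"ty":0,"tz":-0.5,"spin":0,"claw":1},{"tx":0,"ty":0,"tz":0,"spin":0,"claw":1}]' 20
python3 - <<'E'
from h import *
from scipy.spatial.transform import Rotation as Ro
o=env.get_obs();R=Ro.from_euler("xyz",o["tool_rot"],degrees=True).as_matrix();c=cam("wrist")
im=cams.read_camera("wrist")[:,:,::-1].copy();cv2.imwrite("pics/w5raw.png",im)
P=lambda q:proj(c,R@np.array(q)+o["tool_pos"])
for th in(35,40,45,50,55):
    s,co=np.sin(np.radians(th)),np.cos(np.radians(th))
    print(th,P([.058,.03*s+.005*co,.0066+.03*co-.005*s]).round(1),P([.058,.03*s,.0066+.03*co]).round(1),P([.080,0,.0006]).round(1))
cv2.imwrite("pics/w5.png",cv2.resize(im[80:280,260:440],None,fx=3,fy=3))
E
```

```text
time_s: 7.3
tool_pos: [0.5444, -0.2348, 0.2492]
tool_rot: [-180.0, -0.3, -30.0]
force: [-0.1, 0.5, -0.9]
grip_width: 0.0114
grasp_force: 20.0
35 [369.9 168.9] [360.8 168.5] [325.4 115.4]
40 [374.2 169.1] [365.4 168.7] [325.4 115.4]
45 [378.3 169.4] [369.8 168.9] [325.4 115.4]
50 [382.1 169.7] [374.  169.2] [325.4 115.4]
55 [385.6 170. ] [378.  169.4] [325.4 115.4]
```

View pics/w5.png

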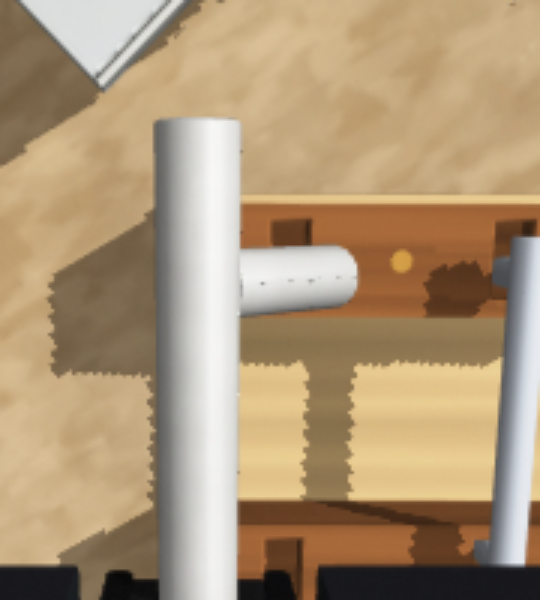

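Tilt reads about 46° (leg tip at column 379, 45° predicts 378), and the handle sits about 1.5 mm toward -x in the grip. Next, spin to yaw 95.7.

```bash
A='x'; python3 -m pendant '[{"tx":0,"ty":0,"tz":0,"spin":-1,"claw":1},{"tx":0,"ty":0,"tz":0,"spin":-1,"claw":1},{"tx":0,"ty":0,"tz":0,"spin":-1,"claw":1},{"tx":0,"ty":0,"tz":0,"spin":-1,"claw":1},{"tx":0,"ty":0,"tz":0,"spin":-1,"claw":1},{"tx":0,"ty":0,"tz":0,"spin":-1,"claw":1},{"tx":0,"ty":0,"tz":0,"spin":-1,"claw":1},{"tx":0,"ty":0,"tz":0,"spin":-1,"claw":1},{"tx":0,"ty":0,"tz":0,"spin":-1,"claw":1},{"tx":0,"ty":0,"tz":0,"spin":-1,"claw":1}]' | grep tool
python3 -m pendant '[{"tx":0,"ty":0,"tz":0,"spin":-1,"claw":1},{"tx":0,"ty":0,"tz":0,"spin":-1,"claw":1},{"tx":0,"ty":0,"tz":0,"spin":-1,"claw":1},{"tx":0,"ty":0,"tz":0,"spin":-1,"claw":1},{"tx":0,"ty":0,"tz":0,"spin":-1,"claw":1},{"tx":0,"ty":0,"tz":0,"spin":-1,"claw":1},{"tx":0,"ty":0,"tz":0,"spin":-1,"claw":1},{"tx":0,"ty":0,"tz":0,"spin":-1,"claw":1},{"tx":0,"ty":0,"tz":0,"spin":-1,"claw":1},{"tx":0,"ty":0,"tz":0,"spin":-1,"claw":1}]' | grep tool
python3 -m pendant '[{"tx":0,"ty":0,"tz":0,"spin":-1,"claw":1},{"tx":0,"ty":0,"tz":0,"spin":-1,"claw":1},{"tx":0,"ty":0,"tz":0,"spin":-1,"claw":1},{"tx":0,"ty":0,"tz":0,"spin":-1,"claw":1},{"tx":0,"ty":0,"tz":0,"spin":-1,"claw":1},{"tx":0,"ty":0,"tz":0,"spin":-1,"claw":1},{"tx":0,"ty":0,"tz":0,"spin":-1,"claw":1},{"tx":0,"ty":0,"tz":0,"spin":-1,"claw":1},{"tx":0,"ty":0,"tz":0,"spin":-1,"claw":1},{"tx":0,"ty":0,"tz":0,"spin":-1,"claw":1}]' | grep tool
python3 -m pendant '[{"tx":0,"ty":0,"tz":0,"spin":-1,"claw":1},{"tx":0,"ty":0,"tz":0,"spin":-0.4,"claw":1},{"tx":0,"ty":0,"tz":0,"spin":0,"claw":1}]'
cat >> h.py <<'E'
from scipy.spatial.transform import Rotation as Ro
def plan(hm=(.5691,.1050,.1892),yaw=95.74,off=(0,.03,.06),bar=(-.0015,0,.0066)):
    o=env.get_obs();R=Ro.from_euler("xyz",o["tool_rot"],degrees=True).as_matrix();a=np.radians(yaw-90)
    n=np.array([-np.cos(a),-np.sin(a),1])/2**.5
    for f in off:
        T=np.array(hm)+(.030+f)*n-R@np.array(bar)
        print("standoff",f,"TCP",T.round(4),"tool shift /0.05",(R.T@(T-o["tool_pos"])/.05).round(3))
    print("spin/4deg",((o["tool_rot"][2]-yaw)/4).round(3),o["tool_pos"].round(4),o["tool_rot"].round(2),o["qpos"].round(1))
E
python3 -c "
from h import *
plan()"
```

```text
tool_pos: [0.542, -0.2341, 0.2436]
tool_rot: [-179.9, 0.2, 10.1]
tool_pos: [0.542, -0.2341, 0.2436]
tool_rot: [-179.8, 0.0, 50.1]
tool_pos: [0.542, -0.2341, 0.2436]
tool_rot: [-179.8, -0.1, 90.1]
time_s: 11.48
tool_pos: [0.5425, -0.2344, 0.2446]
tool_rot: [-179.9, -0.0, 95.5]
force: [0.6, -0.3, 0.1]
grip_width: 0.0113
grasp_force: 20.0
standoff 0 TCP [0.5479 0.1044 0.217 ] tool shift /0.05 [6.733 0.762 0.557]
standoff 0.03 TCP [0.5268 0.1022 0.2382] tool shift /0.05 [6.732 0.337 0.133]
standoff 0.06 TCP [0.5056 0.1001 0.2594] tool shift /0.05 [ 6.731 -0.087 -0.29 ]
spin/4deg -0.049 [ 0.5425 -0.2344  0.2446] [-1.7992e+02 -5.0000e-02  9.5540e+01] [ 46.7  13.4 -30.3  90.5   6.8  78.   21.1]
```

```bash
python3 -m pendant '[{"tx":0.3,"ty":-0.09,"tz":-0.29,"spin":0,"claw":1},{"tx":0.8,"ty":0,"tz":0,"spin":0,"claw":1},{"tx":0.9,"ty":0,"tz":0,"spin":0,"claw":1},{"tx":0.9,"ty":0,"tz":0,"spin":0,"claw":1},{"tx":0.9,"ty":0,"tz":0,"spin":0,"claw":1},{"tx":0.9,"ty":0,"tz":0,"spin":0,"claw":1},{"tx":0.9,"ty":0,"tz":0,"spin":0,"claw":1},{"tx":0.8,"ty":0,"tz":0,"spin":0,"claw":1},{"tx":0.33,"ty":0,"tz":0,"spin":0,"claw":1},{"tx":0,"ty":0,"tz":0,"spin":0,"claw":1}]'
python3 - <<'E'
from h import *
plan()
o=env.get_obs();R=Ro.from_euler("xyz",o["tool_rot"],degrees=True).as_matrix();c=cam("wrist")
im=cams.read_camera("wrist")[:,:,::-1].copy();cv2.imwrite("pics/w6.png",im)
P=lambda q:proj(c,R@np.array(q)+o["tool_pos"])
print("legs pred",P([.0565,.0212,.0278]),P([-.0595,.0212,.0278]),"holes pred",proj(c,[.5749,.0471,.1893]),proj(c,[.5633,.1628,.1892]),"end",P([.0785,0,.0066]))
E
```

```text
time_s: 12.72
tool_pos: [0.5055, 0.1007, 0.2606]
tool_rot: [180.0, 0.1, 95.7]
force: [0.7, -1.1, -0.5]
grip_width: 0.0114
grasp_force: 20.0
standoff 0 TCP [0.5478 0.1044 0.217 ] tool shift /0.05 [-0.01   0.849  0.872]
standoff 0.03 TCP [0.5267 0.1023 0.2382] tool shift /0.05 [-0.011  0.425  0.447]
standoff 0.06 TCP [0.5056 0.1001 0.2594] tool shift /0.05 [-0.011  0.001  0.023]
spin/4deg -0.01 [0.5055 0.1007 0.2606] [1.7996e+02 5.0000e-02 9.5700e+01] [ 29.3   3.9 -45.1  98.9   2.8  78.3 -10.5]
legs pred [369.91958281 171.83192532] [363.50376233 382.5411916 ] holes pred [419.5791255  342.53189193] [432.24066564 167.78590862] end [325.61061585 120.12235237]
```

View pics/w6.png

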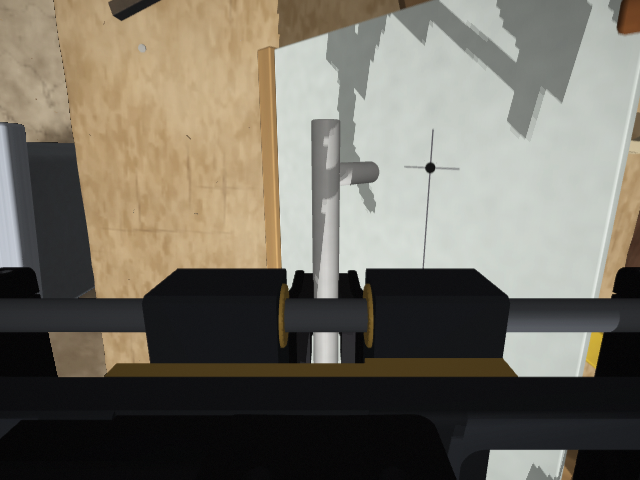

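The wrist picture shows the left hole at (430.5,168), against a predicted (432,168). The bar end at row 120 and the leg at row 172 also match, so the estimate stands. Approach along the face normal.

```bash
python3 -m pendant '[{"tx":0,"ty":0.2,"tz":0.2,"spin":0,"claw":1},{"tx":0,"ty":0.2,"tz":0.2,"spin":0,"claw":1},{"tx":0,"ty":0.15,"tz":0.17,"spin":0,"claw":1},{"tx":0,"ty":0.1,"tz":0.1,"spin":0,"claw":1},{"tx":0,"ty":0.08,"tz":0.08,"spin":0,"claw":1},{"tx":0,"ty":0,"tz":0,"spin":0,"claw":1},{"tx":0,"ty":0,"tz":0,"spin":0,"claw":1}]'
python3 - <<'E'
from h import *
plan(off=(0,.002,.004))
o=env.get_obs();R=Ro.from_euler("xyz",o["tool_rot"],degrees=True).as_matrix();c=cam("wrist")
im=cams.read_camera("wrist")[:,:,::-1].copy()
P=lambda q:proj(c,R@np.array(q)+o["tool_pos"])
print("leg pred",P([.0565,.0212,.0278]),"hole pred",proj(c,[.5633,.1628,.1892]))
cv2.imwrite("pics/w7.png",cv2.resize(im[100:260,260:440],None,fx=3,fy=3))
E
```

```text
time_s: 13.65
tool_pos: [0.5421, 0.1036, 0.2228]
tool_rot: [180.0, 0.0, 95.6]
force: [0.2, -0.2, -0.2]
grip_width: 0.0115
grasp_force: 20.0
standoff 0 TCP [0.5478 0.1044 0.217 ] tool shift /0.05 [0.005 0.117 0.116]
standoff 0.002 TCP [0.5464 0.1042 0.2184] tool shift /0.05 [0.004 0.088 0.088]
standoff 0.004 TCP [0.545  0.1041 0.2198] tool shift /0.05 [0.004 0.06  0.059]
spin/4deg -0.038 [0.5421 0.1036 0.2228] [1.7998e+02 1.0000e-02 9.5590e+01] [ 26.8  11.  -45.1  97.4   8.   75.  -14.2]
leg pred [369.88974392 171.90408474] hole pred [380.04755328 170.37152486]
```

View pics/w7.png

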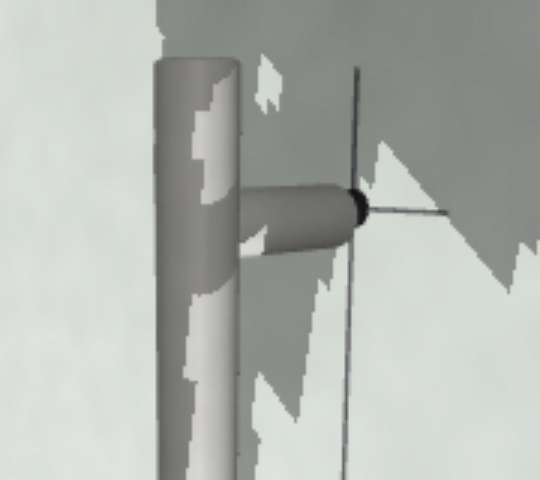

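The leg tip is just short of the left hole (379,169), with rows lined up to about 1 mm. Close the gap to about 1.5 mm.

```bash
python3 -m pendant '[{"tx":0.01,"ty":0.03,"tz":0.03,"spin":-0.03,"claw":1},{"tx":0,"ty":0.03,"tz":0.03,"spin":0,"claw":1},{"tx":0,"ty":0.03,"tz":0.03,"spin":0,"claw":1},{"tx":0,"ty":0,"tz":0,"spin":0,"claw":1},{"tx":0,"ty":0,"tz":0,"spin":0,"claw":1},{"tx":0,"ty":0,"tz":0,"spin":0,"claw":1}]'
python3 - <<'E'
from h import *
plan(off=(0,.002))
im=cams.read_camera("wrist")[:,:,::-1].copy()
s=cams.read_camera("side")[:,:,::-1][150:270,265:365]
cv2.imwrite("pics/w8.png",np.hstack([cv2.resize(im[100:260,260:440],(405,360)),cv2.resize(s,(300,360),interpolation=2)]))
E
```

```text
time_s: 14.45
tool_pos: [0.5459, 0.1043, 0.2185]
tool_rot: [-179.9, 0.0, 95.7]
force: [-3.0, -0.9, 5.7]
grip_width: 0.0114
grasp_force: 20.0
standoff 0 TCP [0.5479 0.1044 0.217 ] tool shift /0.05 [-0.003  0.039  0.03 ]
standoff 0.002 TCP [0.5464 0.1042 0.2184] tool shift /0.05 [-0.003  0.011  0.001]
spin/4deg -0.009 [0.5459 0.1043 0.2185] [-1.7992e+02  4.0000e-02  9.5700e+01] [ 26.4  11.8 -45.   97.1   8.7  74.8 -14.6]
```

View pics/w8.png

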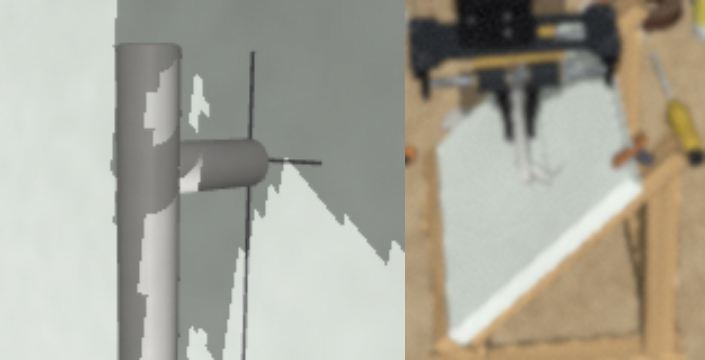

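The leg end covers the left hole: it's centred on the vertical pencil line and within about 1 mm of the horizontal one. Touch force is about 6 N and steady, so I'm handing in.

```bash
python3 -c "
from h import *
o=env.get_obs();print(o['force'],o['joint_velocities'].max(),o['time_s']);print(env.sign_off())"
```

```text
[-4.72143831 -1.09327582  4.07808263] 0.09573672033814873 14.55
the job is handed in; nothing more can be done
None
```

I handed the job in at 14.6 s with the long handle held at 20 N grip, touching the front with about 6 N. Its left leg end is over its hole to about 1 mm, the right one follows from the matching 116 mm spacing (it was hidden from the cameras), and the legs measured about 46° against the 45° needed. No verdict came back.

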